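# Close the fog machine's click-stop filler cap

### The arm

A 6-joint arm with a two-finger parallel gripper is mounted at the origin on the work surface. World frame = base frame: x ahead of the robot, y to its left, z up, the work surface at z = 0. Lengths are in m, angles in degrees, forces in N, time in s.
With the tool pointing down it reaches from about 0.4 to 0.825 m from the base axis. Payload 7 kg.
Tool frame: the origin (TCP) lies at the very end of the fingers, on their centre line; the grasp point (between the pads) lies 19 mm behind it (r.hold_point_z is the distance from the TCP to the grasp point, in m); z points along the fingers, y is the line along which they close (so a half turn about z gives the same grasp; the last joint's range is limited). The gripper opens to 88 mm and grips with 3 to 60 N. Pads are 19 mm wide; open, the fingers measure 130 mm over their backs; the gripper's body (78 mm by 193 mm) begins 47 mm behind the grasp point.
Start: joints at [-51.389, 20.546, 0.682, 0, -70.136, -16.507], TCP at [0.254, -0.625, 0.227] pointing down, gripper open.
Joint ranges: [-176.03, 176.03], [-82.01, 121.73], [-58.28, 71.71], [-173.87, 95.51], [-174.79, -0.11], [-173.66, 173.66]. Speed limits (degrees/s): [136.94, 136.94, 172.46, 180, 180, 180].

### API

Orientations are given as [roll, pitch, yaw] about the fixed x, y, z axes, in that order (R = Rz(yaw) Ry(pitch) Rx(roll)).
In Python, from plant import telemetry, vision, workorder, r gives the robot as it stands.
- The arm moves only by the tool move_arm, never from a script. Its argument "plan" is a list of rows, each a list of 7 numbers: the opening, from -1 (shut) to 1 (fully open), so that 0 is half open, then the shift along the world's x, y, z in m, then the turn, a rotation vector about the world's x, y, z in degrees. In form: [[fingers, dx, dy, dz, ax, ay, az], ...]. A call has 1 to 20 rows; each row shifts and turns the commanded pose from where the row before left it; what a row does not reach is not made up. A row lasts 1/8 s, in which the tool goes at most 62.5 mm and 10.7 degrees, less where a joint would pass 70% of its speed; a pose out of reach is approached as far as the arm can. A call is refused whole if a number of a shift passes 0.0625 or a number of a turn 10.7, either way. A call with a gripper value outside its range is refused whole. The fingers move at their own pace and stop on an object; "force" is the grip in N (left out, the last holds). Time passes only in rows, so rows that do not move let the fingers close. It gives the time, the measured TCP pose, the force, the opening and the grip force at its end, in the units of the state.
- telemetry.get_state(): the state, without advancing time (a new reading comes with each control period).
- vision.capture(name): name is "scene" or "top" or "wrist"; returns a dict with "img" (400x640x3 uint8, red, green, blue), "depth" (400x640 float32, m along the optical axis (not along the pixel's ray), 0 where there is no reading), "intrinsics" (3x3 intrinsics, pixels), "D" ([k1, k2, p1, p2, k3] as OpenCV has them; the pictures are not rectified), "R" (3x3) and "t" (3): a world point X has camera coordinates R X + t. Camera axes: x right, y down, z forward; pixel columns grow to the right and rows downward; lengths in m; the calibration is good to about 2 mm. A picture is of the moment at which its call begins.
- workorder.close_job(): hands the job in; it is judged then, once.
The state is a dict: "time_s": time; "joints": joint angles; "qd": joint speeds; "joint_torque": joint torques, N m; "tcp_pos": TCP position; "eef_rot": TCP orientation; "contact_force": force on the tool from outside, world axes, zero at the start; "moment": the same for the moment, N m; "gripper_width": finger opening in m; "gripper_force": force on a finger pad.
Only numpy, scipy, OpenCV 4.12 (cv2) and the standard library are available. Lean on these libraries where they do the work, as an engineer would, in place of code of your own. Each camera call takes 0.05 s, during which the arm holds its last target. There are 200 camera calls.

### The job

The fog machine on the party shop's counter has just been refilled. Put its filler cap back: take the cap with the bar grip from the counter, set it into the filler neck so that its lugs drop through the slots and it sits flush on the rim, then turn it clockwise until its ratchet has clicked two or three times, no more, and let go. Be gentle with the plastic neck, and leave everything else on the counter where it is.

Things in the scene. Friction and masses are not known exactly. Their poses are not given: they have to be found in the camera images.
- fogger: fog machine, fixed: black steel housing with a pale moulded fluid tank at its rear (robot) end, 320 long (x, nozzle at +x) x 220 wide x 150 mm high. A carrying handle stands 43 mm above the housing top, 45 mm left of the middle, 83 mm or more ahead of the neck. Origin: centre of the underside, on the counter; z up.
- neck (a point): centre of the filler neck's rim, 85 mm behind and 20 mm right of the machine's middle, 175 mm above the counter. The dark plastic neck, a tube 58 mm across, stands 25 mm above the tank. At the rim a lip 4 mm thick leaves a round bore of 36.4 mm with two opposite slots 10 mm wide, 24 mm from axis to end, up to 35 degrees either way off fore and aft (x of this point; z up). A push over 40 N damages it.
- cap: click-stop filler cap, black plastic, about 140 g, upright on the counter. Grey plug 34.8 mm across, 20 mm high, its lowest 7 mm a cone down to 28 mm; above, a round knurled shell 58 mm across, 20 to 32 mm up; on top a bar grip 50 long (x) x 14 wide (y) mm, 32 to 58 mm up. Origin: centre of the plug's underside; z up. Seated, the shell rests on the rim, the origin 20 mm below it.
- lugs (a point): on the cap's axis, 12.5 mm above the plug's underside, in the middle of the plug's two opposite lugs; x runs along the lugs, which are 8 wide x 5 high mm and reach 23 mm from the axis. It lies 7.5 mm below the rim when fully seated, 2.5 mm above it while the lugs still stand on the lip. The cap fits either way round (half turn).
- ratchet (a joint): how far bar and shell are turned clockwise past the plug (rad). Under the lip the lugs turn clockwise only (seen from above), freely, and come tight 40 to 80 degrees from the slots, as the seal is worn. Till then it reads 0 (bar and lugs parallel); then it grows, a click every 22.5 degrees: at rest 0.39, 0.79, 1.18 after 1 to 3. A click takes about 0.5 N m, then lets go suddenly.
- jugcap: bystander: white screw cap of the fluid jug, 42 mm across, 22 mm high, no bar. Origin: centre of the underside.
- ribbon: bystander: reel of ribbon lying flat, 60 mm across, 36 mm high. Origin: centre of the underside.
- funnel: bystander: grey funnel standing mouth down, 96 mm across, 100 mm high. Origin: centre of the underside.
- weight: bystander: silver cone-shaped balloon weight, 56 mm across, 60 mm high. Origin: centre of the underside.
- handpump: bystander: hand balloon pump lying down, 310 mm long (x), 44 mm thick, handle 85 mm wide at -x. Origin: below the middle of its barrel, on the counter.
- jug: bystander: fluid jug, 60 x 105 mm, 194 mm high. Origin: centre of the underside.
Mind the look-alikes: they are no part of the job. What is shaped like the cap but blue or yellow is not meant.

How it is judged (in metres and radians):
On the way:
1. the cap sits in the neck, lugs through the slots, not yet clicked (z of lugs in the frame of neck below -0.0055 m and horizontal distance between lugs and neck below 0.004 m and value of joint ratchet below 0.3 rad), for 0.1 s.
At the end, for the whole second after the job is handed in: The cap sits in the neck within 2 mm of flush, within 4 mm of its axis and upright within 0.08 rad, at rest; the ratchet has clicked two or three times (z of lugs in the frame of neck below -0.0055 m and horizontal distance between lugs and neck below 0.004 m and angle between cap's own z axis and vertical below 0.08 rad and value of joint ratchet between 0.7 and 1.3 rad and linear speed of cap below 0.02 m/s); the robot touches nothing.
It fails at once if the ratchet clicks a fourth time (value of joint ratchet above 1.5 rad).
It fails at once if the cap bears on the machine with more than 40 N while its lugs are not yet through the lip, or with more than 90 N at all ((contact force between cap and fogger above 40 N and z of lugs in the frame of neck above -0.005 m) or contact force between cap and fogger above 90 N).
It fails at once if a bystander is moved by more than 20 mm (distance of any of jugcap, ribbon, funnel, weight, handpump, jug from where it was at the start of the episode above 0.02 m).
It also fails if it takes over 70 s, if anything falls off the work surface, if the arm or the gripper's body presses on something with over 40 N, if the wrist force passes 120 N, or if a joint passes its speed limit or range.

## Working session

There is one attempt and no reset: what is moved stays moved. The work goes in short steps, Python scripts to look and compute and a tool call to move; the robot and the scene stay as the last step left them, time stands still between calls to the robot, and variables do not carry over. Pictures are saved under pics/ and viewed, at most 10 in all, crops included, and the job is handed in when it is done.

Besides the shell and the picture viewer there is one more tool, called as name([rows], argument=value, ...), one row to a line, values as JSON. move_arm: Moves the arm, as the interface text tells. Its arguments: {"type":"object","properties":{"plan":{"type":"array"},"force":{"type":"number"}},"required":["plan"]}

```bash
ls; mkdir -p pics; python3 - <<'E'
from plant import telemetry, vision, workorder, r
import cv2,numpy as np
for n in("scene","top"):
    c=vision.capture(n); cv2.imwrite(f"pics/{n}0.png",c["img"][:,:,::-1]); np.savez(f"{n}0.npz",**c)
    print(n,c["intrinsics"].round(1).tolist(),np.round(c["D"],3),(-c["R"].T@c["t"]).round(3),c["R"].round(2).tolist(),(c["depth"]>0).mean())
print(telemetry.get_state())
E
```

```text
pics
scene [[378.2, 0.0, 318.2], [0.0, 378.2, 202.3], [0.0, 0.0, 1.0]] [-0.025  0.     0.     0.     0.   ] [ 1.433 -0.173  0.933] [[0.2, 0.98, 0.02], [0.67, -0.12, -0.73], [-0.71, 0.16, -0.68]] 0.99596875
top [[366.8, 0.0, 320.0], [0.0, 366.8, 200.6], [0.0, 0.0, 1.0]] [-0.05  0.    0.    0.    0.  ] [0.317 0.003 1.476] [[0.05, -1.0, -0.0], [-0.98, -0.05, -0.21], [0.21, 0.01, -0.98]] 0.99612109375
{'time_s': 0.1, 'joints': array([-5.13878403e+01,  2.05877056e+01,  6.38239683e-01, -1.67685624e-02,
       -7.01367858e+01, -1.65049152e+01]), 'qd': array([ 0.00805581, -0.05585948,  0.16616792,  0.13591863,  0.06327144,
       -0.03567351]), 'joint_torque': array([-3.74968498e-03, -5.84162593e+01,  2.93749684e+01,  7.01567933e+00,
        1.00939261e-02, -7.99362624e-05]), 'tcp_pos': array([ 0.25380626, -0.62498191,  0.22570925]), 'eef_rot': array([ 1.79912823e+02, -9.39124209e-03, -1.57898458e+02]), 'contact_force': array([-0.03385653, -0.32839535,  0.19038589]), 'moment': array([-0.00059975,  0.02549167, -0.01051914]), 'gripper_force': 0.0, 'gripper_width': 0.08739883786822078}
```

View pics/top0.png

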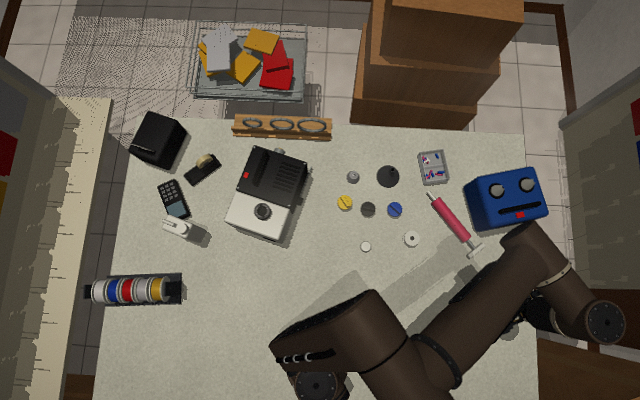

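View pics/scene0.png

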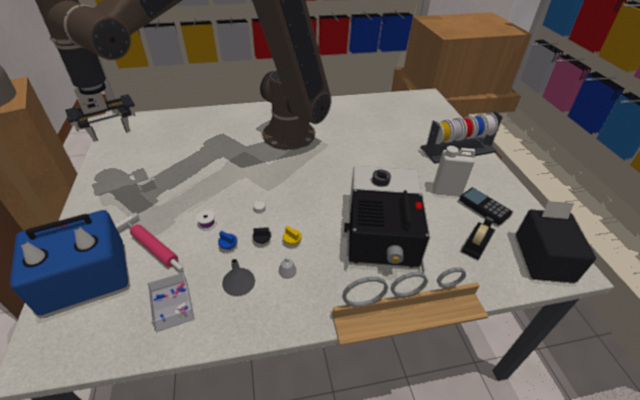

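Top view: yellow cap (345,202), black cap (368,209), blue cap (395,210), white jug cap (365,246), ribbon (411,239), weight (353,176) and funnel (388,176). The neck is at (262,211). I choose the black one at (368,209), which is at (261,235) in the scene view, and check it in a close crop.

```bash
cat > h.py <<'E'
import cv2,numpy as np
def rays(c,px):
    p=cv2.undistortPoints(np.float64(px).reshape(-1,1,2),c["intrinsics"],c["D"]).reshape(-1,2)
    return -c["R"].T@c["t"], np.c_[p,np.ones(len(p))]@c["R"]
def plane(c,px,z):
    o,d=rays(c,px); return o+d*((z-o[2])/d[:,2])[:,None]
def pts(c):
    h,w=c["depth"].shape; v,u=np.mgrid[:h,:w]
    o,d=rays(c,np.c_[u.ravel(),v.ravel()]); return (o+d*c["depth"].reshape(-1,1)).reshape(h,w,3)
def proj(c,X):
    return cv2.projectPoints(np.float64(X).reshape(-1,1,3),cv2.Rodrigues(c["R"])[0],c["t"],c["intrinsics"],c["D"])[0].reshape(-1,2)
E
python3 - <<'E'
from h import *
t=dict(np.load("top0.npz"));s=dict(np.load("scene0.npz"))
print("cap",plane(t,[[368,209]],.05),plane(s,[[261,235]],.05),"neck",plane(t,[[262.5,211]],.175),plane(s,[[381,177]],.175))
P=pts(t)
for c,n in((t,"top"),(s,"scene")):
    P=pts(c)
    for z0,z1,nm in((.052,.064,"bar"),(.022,.04,"shell")):
        g=c["img"].max(2)
        m=(P[...,2]>z0)&(P[...,2]<z1)&(np.hypot(P[...,0]-.53,P[...,1]+.1)<.5)&(g<70)
        k,l,st,ce=cv2.connectedComponentsWithStats(m.astype(np.uint8))
        for i in range(1,k):
            if 5<st[i,4]<400: print(n,nm,st[i],P[l==i].mean(0).round(4))
a=cv2.resize(t["img"][185:235,335:415],None,fx=5,fy=5,interpolation=2);b=cv2.resize(t["img"][186:236,222:302],None,fx=5,fy=5,interpolation=2)
d=cv2.resize(s["img"][210:260,221:301],None,fx=5,fy=5,interpolation=2);e=cv2.resize(s["img"][155:205,341:421],None,fx=5,fy=5,interpolation=2)
cv2.imwrite("pics/crop0.png",np.vstack([np.hstack([a,b]),np.hstack([d,e])])[:,:,::-1])
E
```

```text
cap [[ 0.60079435 -0.16888181  0.05      ]] [[ 0.62743889 -0.17327976  0.05      ]] neck [[0.54863584 0.22635453 0.175     ]] [[0.56234542 0.22256796 0.175     ]]
top bar [385 169   7   9  24] [ 0.7483 -0.2444  0.058 ]
top bar [465 184   8  21  33] [ 0.6766 -0.5684  0.0574]
top bar [362 205  13   6  43] [ 0.6056 -0.1679  0.0587]
top bar [471 206   3   6   9] [ 0.6242 -0.5817  0.0579]
top bar [474 213   4  13  15] [ 0.5794 -0.5936  0.058 ]
top shell [282 132  27   3  39] [0.9145 0.1408 0.0328]
top shell [310 133  21   3  33] [0.9146 0.0401 0.0313]
top shell [378 166  20  19 130] [ 0.7454 -0.2467  0.03  ]
top shell [298 172  11  26  45] [0.6897 0.0949 0.033 ]
top shell [463 186  13  41  63] [ 0.635  -0.5788  0.0333]
top shell [363 202  12   5  31] [ 0.625  -0.1718  0.0331]
top shell [361 208  14   5  22] [ 0.598  -0.1679  0.0336]
top shell [411 236   3   4   6] [ 0.4972 -0.3466  0.0383]
scene bar [274 128  30   8  76] [ 0.0676 -0.0104  0.0578]
scene bar [254 228  15   5  56] [ 0.611  -0.1716  0.056 ]
scene bar [120 243   4  20  22] [ 0.6305 -0.5834  0.057 ]
scene bar [350 252  38   6 104] [0.7684 0.132  0.0581]
scene bar [403 256  20   4  52] [0.8041 0.2565 0.0582]
scene bar [231 271   6   6  19] [ 0.7646 -0.2636  0.0566]
scene shell [273 132  32  12 132] [ 0.0723 -0.0111  0.031 ]
scene shell [344 228   6   5  22] [0.6402 0.1006 0.0338]
scene shell [253 233  18  11 133] [ 0.6231 -0.1738  0.0312]
scene shell [348 237   2   6   6] [0.6806 0.0952 0.0339]
scene shell [349 256  44   8 157] [0.7692 0.1355 0.0311]
scene shell [397 261  25   6  82] [0.8036 0.2547 0.0312]
scene shell [125 263   2  13  13] [ 0.6762 -0.5716  0.0345]
scene shell [245 270   6   6  14] [ 0.7462 -0.2252  0.0298]
scene shell [225 274   8  14  64] [ 0.7685 -0.2806  0.0298]
scene shell [126 277   2   5   7] [ 0.7114 -0.5634  0.0332]
```

View pics/crop0.png

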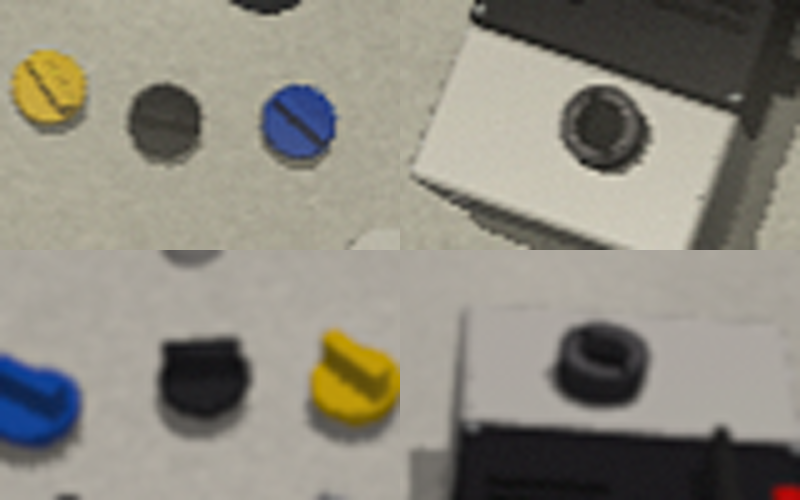

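The crop confirms it: a black shell with a bar on top, bar roughly left-right, with the yellow and blue caps beside it as decoys. The neck shows as a dark ring on the pale tank. I move to above the cap for a wrist view.

move_arm([
  [1,0.02,0.028,0.005,0,0,4.5],
  [1,0.02,0.028,0.005,0,0,4.5],
  [1,0.02,0.028,0.005,0,0,4.5],
  [1,0.02,0.028,0.005,0,0,4.5],
  [1,0.02,0.028,0.005,0,0,4.5],
  [1,0.02,0.028,0.005,0,0,4.5],
  [1,0.02,0.028,0.005,0,0,4.5],
  [1,0.02,0.028,0.005,0,0,4.5],
  [1,0.02,0.028,0.005,0,0,4.5],
  [1,0.02,0.028,0.005,0,0,4.5],
  [1,0.02,0.028,0.005,0,0,4.5],
  [1,0.02,0.028,0.005,0,0,4.5],
  [1,0.02,0.028,0.005,0,0,4.5],
  [1,0.02,0.028,0.005,0,0,4.5],
  [1,0.02,0.028,0.005,0,0,4.5],
  [1,0,0,0,0,0,0],
])

```text
time_s: 2.1
tcp_pos: [0.555, -0.2037, 0.3012]
eef_rot: [180.0, 0.0, -90.2]
contact_force: [0.6, -0.1, -0.8]
gripper_width: 0.0878
gripper_force: 0.0
```

```bash
python3 - <<'E'
from plant import telemetry, vision, workorder, r
from h import *
c=vision.capture("wrist"); cv2.imwrite("pics/w1.png",c["img"][:,:,::-1]); np.savez("w1.npz",**c)
s=telemetry.get_state();print(s["tcp_pos"],s["eef_rot"],s["joints"].round(1),"cam",-c["R"].T@c["t"],c["R"].round(3).tolist(),c["intrinsics"][0,0],r.hold_point_z)
print(proj(c,[[.607,-.17,.058],s["tcp_pos"]]))
E
```

```text
[ 0.55428376 -0.20445676  0.30107544] [ 1.79952813e+02  1.24945458e-02 -9.03188661e+01] [ -1.3  10.4  -3.4  -0.  -76.2   1. ] cam [ 0.55518985 -0.26847148  0.45978916] [[-1.0, 0.004, 0.0], [0.004, 0.969, 0.245], [0.001, 0.245, -0.969]] 356.3062897314648 0.0188
[[274.53998275 199.9648732 ]
 [321.20128391 250.99725053]]
```

View pics/w1.png

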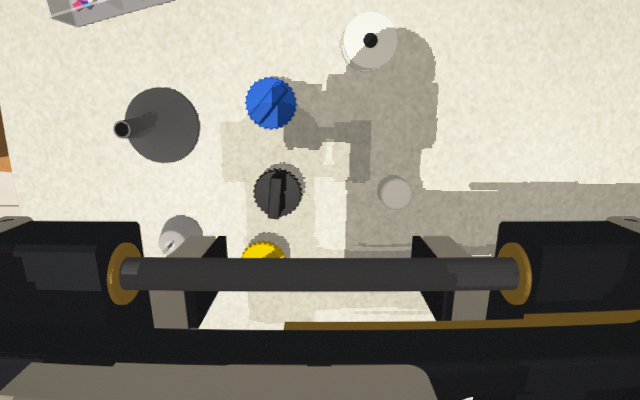

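The wrist view shows the black cap at (277,192) with its bar near vertical, the blue cap at (271,103), the yellow at (263,250), and no obstacle between them for fingers opening along x. Next I measure the bar and shell from depth.

```bash
cat >> h.py <<'E'
def bar(c,z0,z1,c0,rad):
    P=pts(c); m=(P[...,2]>z0)&(P[...,2]<z1)&(np.hypot(P[...,0]-c0[0],P[...,1]-c0[1])<rad)
    q=P[m]; (cx,cy),(w,h),a=cv2.minAreaRect((q[:,:2]*1000).astype(np.float32))
    b=np.linalg.eigh(np.cov(q[:,:2].T))[1][:,1]
    return len(q),(cx,cy),(w,h),a,np.degrees(np.arctan2(b[1],b[0]))%180,q.mean(0)
E
python3 - <<'E'
from h import *
c=dict(np.load("w1.npz"))
print(bar(c,.05,.066,(.607,-.172),.035)); print(bar(c,.025,.04,(.607,-.172),.04))
E
```

```text
(528, (607.62548828125, -172.36370849609375), (49.64268493652344, 14.09205150604248), 84.18670654296875, np.float64(84.00687712742842), array([ 0.60719914, -0.17317262,  0.05790927]))
(1226, (607.0897216796875, -172.85511779785156), (58.373931884765625, 59.17312240600586), 78.11409759521484, np.float64(171.76362421333715), array([ 0.60570862, -0.17430304,  0.03218248]))
```

move_arm([
  [0.3,0.013,0.008,-0.03,0,0,-1.4],
  [0.3,0.013,0.008,-0.03,0,0,-1.4],
  [0.3,0.013,0.008,-0.03,0,0,-1.4],
  [0.3,0.0142,0.008,-0.03,0,0,-1.4],
  [0.3,0,0,-0.03,0,0,0],
  [0.3,0,0,-0.03,0,0,0],
  [0.3,0,0,-0.025,0,0,0],
  [0.3,0,0,-0.02,0,0,0],
  [0.3,0,0,-0.02,0,0,0],
  [0.3,0,0,-0.01,0,0,0],
  [0.3,0,0,-0.009,0,0,0],
  [0.3,0,0,0,0,0,0],
])

```text
time_s: 3.65
tcp_pos: [0.6068, -0.1736, 0.0372]
eef_rot: [180.0, -0.0, -96.0]
contact_force: [-0.4, 0.4, 0.1]
gripper_width: 0.0571
gripper_force: 0.0
```

move_arm([
  [-1,0,0,0,0,0,0],
  [-1,0,0,0,0,0,0],
  [-1,0,0,0,0,0,0],
  [-1,0,0,0,0,0,0],
  [-1,0,0,0.01,0,0,0],
  [-1,0,0,0.03,0,0,0],
  [-1,0,0,0.05,0,0,0],
  [-1,0,0,0.05,0,0,0],
  [-1,0,0,0.05,0,0,0],
  [-1,0,0,0.05,0,0,0],
  [-1,0,0,0,0,0,0],
], force=50)

```text
time_s: 5.03
tcp_pos: [0.609, -0.1738, 0.2834]
eef_rot: [-179.5, -0.0, -96.0]
contact_force: [-1.3, 0.6, -2.4]
gripper_width: 0.0136
gripper_force: 50.0
```

move_arm([
  [-1,-0.0045,0.02,0.0015,0,0,0],
  [-1,-0.0045,0.036,0.0015,0,0,0],
  [-1,-0.0045,0.036,0.0015,0,0,0],
  [-1,-0.0045,0.036,0.0015,0,0,0],
  [-1,-0.0045,0.036,0.0015,0,0,0],
  [-1,-0.0045,0.036,0.0015,0,0,0],
  [-1,-0.0045,0.036,0.0015,0,0,0],
  [-1,-0.0045,0.036,0.0015,0,0,0],
  [-1,-0.0045,0.036,0.0015,0,0,0],
  [-1,-0.0045,0.036,0.0015,0,0,0],
  [-1,-0.0045,0.036,0.0015,0,0,0],
  [-1,-0.0045,0.036,0.0015,0,0,0],
  [-1,0,0.03,0,0,0,0],
  [-1,0,0,0,0,0,0],
  [-1,0,0,0,0,0,0],
])

```text
time_s: 6.9
tcp_pos: [0.5523, 0.2726, 0.2946]
eef_rot: [179.9, -0.1, -96.0]
contact_force: [-0.1, 0.0, -0.7]
gripper_width: 0.0135
gripper_force: 50.0
```

```bash
python3 - <<'E'
from plant import telemetry, vision, workorder, r
from h import *
c=vision.capture("wrist"); cv2.imwrite("pics/w2.png",c["img"][:,:,::-1]); np.savez("w2.npz",**c)
s=telemetry.get_state();print(s["tcp_pos"],s["eef_rot"],s["gripper_width"],s["contact_force"],s["moment"])
print(proj(c,[[.555,.225,.175]]))
E
```

```text
[0.55258127 0.27218387 0.29496259] [ 1.79946793e+02 -5.32883616e-02 -9.59952991e+01] 0.013570656438942822 [ 1.0180528  -0.80127776 -2.46994202] [-0.02066995  0.0883191   0.02603608]
[[309.1706658  136.54921209]]
```

View pics/w2.png

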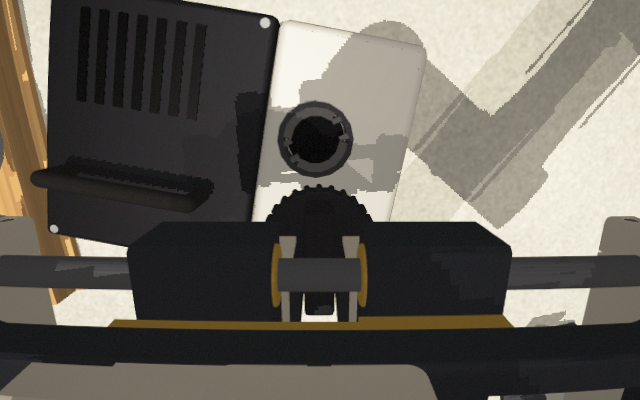

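The neck ring is at (315,139) and its slots at about (340,127) and (292,152). The held cap hangs at (320,210) and the handle lies left-below. I measure the neck centre and slot angle from depth.

```bash
cat >> h.py <<'E'
def neck(c,c0=(.553,.227)):
    P=pts(c); near=np.hypot(P[...,0]-c0[0],P[...,1]-c0[1])<.04
    lip=near&(abs(P[...,2]-.175)<.005); q=P[lip]
    h=cv2.convexHull((q[:,:2]*1000).astype(np.float32)); ctr,(a,b),_=cv2.fitEllipse(h); ctr=np.array(ctr)/1000
    v,u=np.mgrid[:400,:640]; G=plane(c,np.c_[u.ravel(),v.ravel()],.175).reshape(400,640,3)  # rim plane
    d=G[...,:2]-ctr; rr=np.hypot(d[...,0],d[...,1]); an=np.degrees(np.arctan2(d[...,1],d[...,0]))
    out=[]
    for r0,r1 in((.0195,.0215),(.0205,.023)):
        m=(rr>r0)&(rr<r1)&~lip; g=an[m]
        hist=np.histogram(g,bins=np.arange(-180,181,10))[0]; 
        out.append((m.sum(),np.degrees(np.angle(np.exp(2j*np.radians(g)).mean()))/2,hist.tolist()))
    bore=(rr<.024)&~lip; B=G[bore][:,:2].mean(0)
    return ctr,(a,b),q[:,2].mean(),B,out
E
python3 - <<'E'
from h import *
c=dict(np.load("w2.npz"))
print(*neck(c),sep="\n")
i=c["img"][90:190,265:365]; i=cv2.resize(i,None,fx=6,fy=6,interpolation=2)
cv2.imwrite("pics/n2.png",np.clip(i[:,:,::-1]*2.0,0,255).astype(np.uint8))
E
```

```text
[0.55101129 0.22777258]
(58.01699447631836, 58.86132049560547)
0.17532127561346061
[0.55101712 0.22730497]
[(np.int64(71), np.float64(18.47266587399018), [5, 13, 12, 4, 1, 0, 1, 0, 0, 0, 0, 0, 0, 0, 0, 0, 0, 1, 8, 11, 12, 1, 1, 0, 0, 0, 0, 0, 0, 0, 0, 0, 0, 0, 0, 1]), (np.int64(103), np.float64(17.69158129050428), [7, 17, 16, 3, 4, 0, 0, 0, 0, 0, 0, 0, 0, 0, 0, 0, 0, 5, 9, 16, 16, 0, 5, 0, 0, 0, 0, 0, 0, 0, 0, 0, 0, 0, 0, 5])]
```

View pics/n2.png

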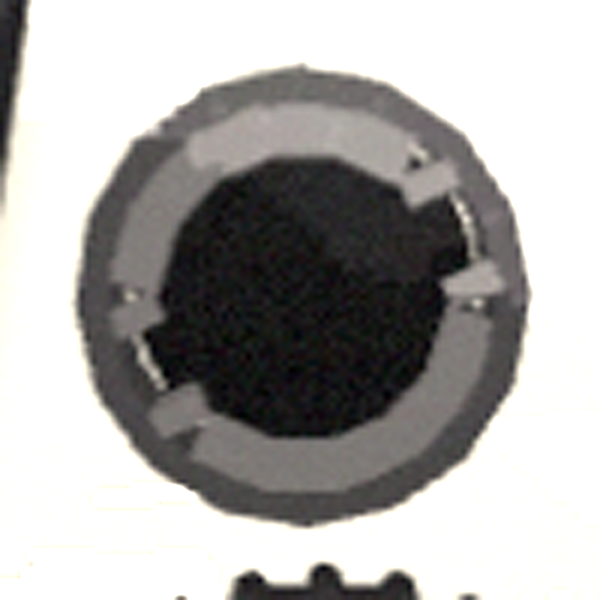

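move_arm([
  [-1,-0.004,-0.005,0,0,0,9.5],
  [-1,-0.004,-0.005,0,0,0,9.5],
  [-1,-0.004,-0.005,0,0,0,9.5],
  [-1,-0.004,-0.005,0,0,0,9.5],
  [-1,-0.004,-0.005,0,0,0,9.5],
  [-1,-0.004,-0.005,0,0,0,9.5],
  [-1,-0.004,-0.005,0,0,0,9.5],
  [-1,-0.004,-0.005,0,0,0,9.5],
  [-1,-0.004,-0.005,0,0,0,9.5],
  [-1,-0.004,-0.005,0,0,0,9.5],
  [-1,-0.004,-0.005,0,0,0,9.5],
  [-1,-0.005,-0.005,0,0,0,9.5],
  [-1,0,0,0,0,0,0],
  [-1,0,0,0,0,0,0],
  [-1,0,0,0,0,0,0],
])

```text
time_s: 8.82
tcp_pos: [0.5043, 0.2126, 0.2955]
eef_rot: [180.0, 0.0, 17.9]
contact_force: [-0.5, 0.6, -0.6]
gripper_width: 0.0138
gripper_force: 50.0
```

```bash
cat >> h.py <<'E'
from scipy.optimize import least_squares
def shell(c,tcp,yaw):
    P=pts(c); zt=tcp[2]-.005
    m=(abs(P[...,2]-zt)<.003)&(np.hypot(P[...,0]-tcp[0],P[...,1]-tcp[1])<.04)
    q=P[m][:,:2]-tcp[:2]; a=np.radians(yaw); R=np.array([[np.cos(a),np.sin(a)],[-np.sin(a),np.cos(a)]])
    q=q@R.T   # tool x (camera side), world-left of it
    h=cv2.convexHull((q*1000).astype(np.float32)).reshape(-1,2); h=h[(np.hypot(*h.T)>26)&(h[:,0]>12)]
    f=least_squares(lambda p:np.hypot(h[:,0]-p[0],h[:,1]-p[1])-29,[0,0],loss="soft_l1")
    return f.x,len(h),abs(f.fun).mean(),m.sum(),P[m][:,2].mean(),(R.T@f.x)/1000+tcp[:2]
E
python3 - <<'E'
from plant import telemetry, vision, workorder, r
from h import *
c=dict(np.load("w2.npz"));print("old",shell(c,np.array([.5525,.2722,.295]),-96.0))
c=vision.capture("wrist"); cv2.imwrite("pics/w3.png",c["img"][:,:,::-1]); np.savez("w3.npz",**c)
s=telemetry.get_state();print(s["tcp_pos"],s["eef_rot"],s["gripper_width"],s["joints"].round(1))
print(*neck(c),sep="\n"); print(shell(c,s["tcp_pos"],s["eef_rot"][2]))
E
```

```text
old (array([0., 0.]), 0, np.float64(nan), np.int64(88), np.float64(0.2900917918405153), array([0.5525, 0.2722]))
[0.50427396 0.21266199 0.29546484] [1.79996249e+02 8.77554441e-03 1.79086106e+01] 0.013377164714361602 [ 43.4   6.3  -9.2  -0.  -74.6  64.5]
[0.55068671 0.22794801]
(58.034420013427734, 58.58251190185547)
0.17531762856928226
[0.55117349 0.22822967]
[(np.int64(74), np.float64(17.638212473389668), [7, 15, 11, 2, 1, 0, 0, 0, 0, 0, 0, 0, 0, 0, 0, 0, 0, 2, 9, 8, 12, 3, 2, 0, 0, 0, 0, 0, 0, 0, 1, 0, 0, 0, 0, 1]), (np.int64(109), np.float64(18.553909895529515), [9, 17, 15, 2, 5, 0, 0, 0, 0, 1, 0, 0, 0, 0, 0, 0, 0, 6, 8, 14, 16, 3, 8, 0, 0, 0, 0, 0, 0, 0, 0, 0, 0, 0, 0, 5])]
(array([0., 0.]), 0, np.float64(nan), np.int64(91), np.float64(0.2906813233476643), array([0.50427396, 0.21266199]))h.py:38: RuntimeWarning: Mean of empty slice.
  return f.x,len(h),abs(f.fun).mean(),m.sum(),P[m][:,2].mean(),(R.T@f.x)/1000+tcp[:2]
  ret = ret.dtype.type(ret / rcount)
```

View pics/w3.png

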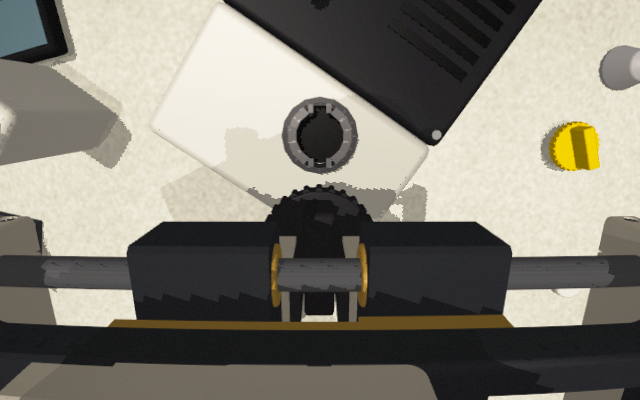

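The slots now point straight up and down the image at (321,134), in line with the bar grip. The held cap's knurled edge is at (320,186). I check the cap's height and offset in the gripper.

```bash
python3 - <<'E'
from h import *
for n,tcp,yaw in(("w2",[.5525,.2722,.295],-96),("w3",[.5043,.2127,.2955],17.9)):
    c=dict(np.load(n+".npz"));P=pts(c);a=np.radians(yaw);d=P-tcp
    X=d[...,0]*np.cos(a)+d[...,1]*np.sin(a);Y=-d[...,0]*np.sin(a)+d[...,1]*np.cos(a)
    for v in range(182,224,3): print(v,(np.r_[X[v,300],Y[v,300],d[v,300,2]]*1000).round(1),(np.r_[X[v,320],Y[v,320],d[v,320,2]]*1000).round(1))
    m=(X>-.03)&(X<.045)&(abs(Y)<.035)&(d[...,2]<.0)&(d[...,2]>-.06)
    print(m.sum(),X[m].max(),np.percentile(d[...,2][m],[5,50,95]),Y[m].min(),Y[m].max())
E
```

```text
182 [   6.    16.3 -146. ] [   6.    -1.1 -146.5]
185 [   3.3   16.3 -146.3] [ 28.3  -0.5 -21.3]
188 [   0.6   16.3 -146.4] [ 28.4  -0.5 -13.5]
191 [ 25.3   9.7 -20.7] [ 26.5  -0.5 -15. ]
194 [ 25.3   9.4 -13.7] [ 25.4  -0.5 -13.4]
197 [ 24.    9.4 -12.8] [ 23.9  -0.5 -13.1]
200 [ 22.4   9.4 -13.2] [23.4 -0.5 -9. ]
203 [ 20.7   9.5 -13.9] [23.3 -0.5 -3.5]
206 [ 19.4   9.4 -12.9] [22.6 -0.5 -0.4]
209 [ 17.9   9.4 -12.6] [23.4 -0.4  7.5]
212 [ 16.2   9.5 -13.1] [23.  -0.4 11. ]
215 [ 14.5   9.5 -13.7] [22.  -0.4 12.2]
218 [ 13.    9.5 -13.5] [20.5 -0.4 11.7]
221 [ 11.4   9.5 -13.4] [19.5 -0.4 12.8]
3002 0.02875534621829288 [-0.0202693  -0.01348877 -0.01034726] -0.027161327790754145 0.02768649660595791
182 [   7.4   16.9 -146.2] [   7.2   -0.5 -147.4]
185 [   4.3   17.  -148.6] [ 29.9  -0.  -21.8]
188 [   1.8   17.  -147.6] [ 30.   -0.  -13.8]
191 [ 27.   10.2 -20.4] [ 28.4  -0.  -14.1]
194 [ 26.9   9.9 -14.1] [ 27.1  -0.  -13.2]
197 [ 25.7   9.9 -12.6] [ 25.6  -0.  -13.2]
200 [ 24.2   9.9 -12.6] [25.1 -0.  -9. ]
203 [ 22.5   9.9 -13.1] [25.1  0.  -2.9]
206 [ 21.1   9.9 -12.8] [24.6  0.   0.9]
209 [ 19.7   9.9 -12.1] [24.8  0.1  6.7]
212 [ 17.9  10.  -13.1] [25.   0.1 12.1]
215 [ 16.4  10.  -12.6] [24.   0.1 13.4]
218 [ 14.8  10.  -12.9] [22.4  0.1 12.5]
221 [ 13.3  10.  -12.6] [21.3  0.1 13.2]
2971 0.03040915932122922 [-0.01974248 -0.01308512 -0.01031751] -0.02616090360774225 0.028221604318362105
```

move_arm([
  [-1,0.012,0.004,0,0,0,0],
  [-1,0.012,0.004,-0.005,0,0,0],
  [-1,0.012,0.004,-0.01,0,0,0],
  [-1,0.011,0.003,-0.015,0,0,0],
  [-1,0,0,-0.015,0,0,0],
  [-1,0,0,-0.01,0,0,0],
  [-1,0,0,-0.01,0,0,0],
  [-1,0,0,-0.005,0,0,0],
  [-1,0,0,-0.003,0,0,0],
  [-1,0,0,0,0,0,0],
  [-1,0,0,0,0,0,0],
])

```text
time_s: 10.25
tcp_pos: [0.5514, 0.2278, 0.223]
eef_rot: [-180.0, -0.0, 18.0]
contact_force: [-0.6, -0.0, -1.3]
gripper_width: 0.0135
gripper_force: 50.0
```

move_arm([
  [-1,0,0,-0.002,0,0,0],
  [-1,0,0,-0.002,0,0,0],
  [-1,0,0,-0.002,0,0,0],
  [-1,0,0,-0.002,0,0,0],
  [-1,0,0,-0.001,0,0,0],
  [-1,0,0,0,0,0,0],
])

```text
time_s: 11.0
tcp_pos: [0.5512, 0.2276, 0.2135]
eef_rot: [180.0, 0.0, 18.0]
contact_force: [-1.2, 0.0, -1.5]
gripper_width: 0.0136
gripper_force: 50.0
```

move_arm([
  [-1,0,0,-0.001,0,0,0],
  [-1,0,0,-0.001,0,0,0],
  [-1,0,0,-0.001,0,0,0],
  [-1,0,0,-0.001,0,0,0],
  [-1,0,0,0,0,0,0],
])

```text
time_s: 11.62
tcp_pos: [0.5512, 0.2276, 0.2095]
eef_rot: [180.0, 0.0, 18.0]
contact_force: [0.0, -0.4, -1.7]
gripper_width: 0.0135
gripper_force: 50.0
```

move_arm([
  [-1,0,0,-0.001,0,0,0],
  [-1,0,0,-0.001,0,0,0],
  [-1,0,0,-0.001,0,0,0],
  [-1,0,0,0,0,0,0],
])

```text
time_s: 12.12
tcp_pos: [0.5511, 0.2276, 0.2064]
eef_rot: [180.0, 0.0, 18.0]
contact_force: [0.4, -0.4, -0.9]
gripper_width: 0.0136
gripper_force: 50.0
```

move_arm([
  [-1,0,0,-0.001,0,0,0],
  [-1,0,0,-0.001,0,0,0],
  [-1,0,0,-0.001,0,0,0],
  [-1,0,0,-0.001,0,0,0],
  [-1,0,0,-0.001,0,0,0],
  [-1,0,0,0,0,0,0],
])

```text
time_s: 12.88
tcp_pos: [0.5511, 0.2276, 0.2015]
eef_rot: [180.0, 0.0, 18.0]
contact_force: [0.4, -0.5, -1.2]
gripper_width: 0.0135
gripper_force: 50.0
```

move_arm([
  [-1,0,0,-0.001,0,0,0],
  [-1,0,0,-0.0005,0,0,0],
  [-1,0,0,-0.0005,0,0,0],
  [-1,0,0,0,0,0,0],
])

```text
time_s: 13.38
tcp_pos: [0.5513, 0.2278, 0.2004]
eef_rot: [-180.0, -0.1, 18.0]
contact_force: [-3.3, -0.1, 4.7]
gripper_width: 0.0134
gripper_force: 50.0
```

move_arm([
  [-1,0,0,0,0,0,-5],
  [-1,0,0,0,0,0,-5],
  [-1,0,0,0,0,0,-5],
  [-1,0,0,0,0,0,-5],
  [-1,0,0,0,0,0,-5],
  [-1,0,0,0,0,0,-5],
  [-1,0,0,0,0,0,-5],
  [-1,0,0,0,0,0,0],
  [-1,0,0,0,0,0,0],
])

```text
time_s: 14.5
tcp_pos: [0.5517, 0.2275, 0.2004]
eef_rot: [-180.0, -0.1, -16.9]
contact_force: [0.0, -1.0, 5.7]
gripper_width: 0.0134
gripper_force: 50.0
```

```bash
cat >s.py <<'E'
from plant import telemetry
s=telemetry.get_state();print(s["time_s"],s["tcp_pos"].round(4),s["eef_rot"].round(2),"F",s["contact_force"].round(1),"M",s["moment"].round(3),"t6",s["joint_torque"][5].round(3),s["gripper_force"])
E
python3 s.py
```

```text
14.5 [0.5517 0.2275 0.2004] [-1.7997e+02 -7.0000e-02 -1.6860e+01] F [ 0.  -1.   5.7] M [-0.675  0.436 -0.075] t6 0.054 50.00880718231201
```

move_arm([
  [-1,0,0,0,0,0,-5],
  [-1,0,0,0,0,0,0],
])

```text
time_s: 14.75
tcp_pos: [0.5516, 0.2276, 0.2003]
eef_rot: [-180.0, -0.1, -21.9]
contact_force: [0.3, -2.1, 6.1]
gripper_width: 0.0135
gripper_force: 50.0
```

```bash
python3 s.py
```

```text
14.75 [0.5516 0.2276 0.2003] [-1.7997e+02 -6.0000e-02 -2.1920e+01] F [ 0.3 -2.1  6.1] M [-0.578  0.537 -0.08 ] t6 -0.477 50.00704765319824
```

move_arm([
  [-1,0,0,0,0,0,-5],
  [-1,0,0,0,0,0,0],
])

```text
time_s: 15.0
tcp_pos: [0.5515, 0.2275, 0.2003]
eef_rot: [-180.0, -0.0, -26.9]
contact_force: [-0.9, -1.2, 6.4]
gripper_width: 0.0132
gripper_force: 50.0
```

```bash
python3 s.py
```

```text
15.0 [0.5515 0.2275 0.2003] [-1.7997e+02 -5.0000e-02 -2.6920e+01] F [-0.9 -1.2  6.4] M [-0.539  0.734 -0.108] t6 -0.473 50.008052587509155
```

move_arm([
  [-1,0,0,0,0,0,-5],
  [-1,0,0,0,0,0,0],
])

```text
time_s: 15.25
tcp_pos: [0.5514, 0.2275, 0.2003]
eef_rot: [-180.0, -0.0, -31.9]
contact_force: [-1.7, -2.0, 6.6]
gripper_width: 0.0136
gripper_force: 50.0
```

```bash
python3 s.py
```

```text
15.25 [0.5514 0.2275 0.2003] [-1.7998e+02 -4.0000e-02 -3.1920e+01] F [-1.7 -2.   6.6] M [-0.621  0.82  -0.042] t6 -0.471 50.00812768936157
```

move_arm([
  [-1,0,0,0,0,0,-5],
  [-1,0,0,0,0,0,0],
])

```text
time_s: 15.5
tcp_pos: [0.5513, 0.2274, 0.2003]
eef_rot: [-180.0, -0.0, -36.9]
contact_force: [-2.2, -2.1, 6.5]
gripper_width: 0.0138
gripper_force: 50.0
```

```bash
python3 s.py
```

```text
15.5 [0.5513 0.2274 0.2003] [-1.7999e+02 -4.0000e-02 -3.6910e+01] F [-2.2 -2.1  6.5] M [-0.705  0.98   0.049] t6 -0.56 50.00272035598755
```

move_arm([
  [-1,0,0,0,0,0,-5],
  [-1,0,0,0,0,0,0],
])

```text
time_s: 15.75
tcp_pos: [0.5508, 0.2269, 0.2004]
eef_rot: [179.9, -0.0, -41.9]
contact_force: [-4.6, -3.2, 8.1]
gripper_width: 0.0131
gripper_force: 50.0
```

```bash
python3 s.py
```

```text
15.75 [0.5508 0.2269 0.2004] [ 1.7994e+02 -3.0000e-02 -4.1910e+01] F [-4.6 -3.2  8.1] M [-1.165  1.722  0.155] t6 -0.702 50.02804756164551
```

move_arm([
  [-1,0,0,0,0,0,-5],
  [-1,0,0,0,0,0,0],
])

```text
time_s: 16.0
tcp_pos: [0.5508, 0.2268, 0.2003]
eef_rot: [179.9, -0.0, -46.9]
contact_force: [-3.7, -4.2, 7.7]
gripper_width: 0.0135
gripper_force: 50.0
```

```bash
python3 s.py
```

```text
16.0 [0.5508 0.2268 0.2003] [ 1.7994e+02 -4.0000e-02 -4.6910e+01] F [-3.7 -4.2  7.7] M [-1.316  1.584  0.05 ] t6 -0.61 50.00942051410675
```

move_arm([
  [-1,0,0,0,0,0,-4],
  [-1,0,0,0,0,0,0],
])

```text
time_s: 16.25
tcp_pos: [0.551, 0.2269, 0.2003]
eef_rot: [180.0, -0.0, -50.9]
contact_force: [-3.3, -4.1, 8.1]
gripper_width: 0.014
gripper_force: 50.0
```

```bash
python3 s.py
```

```text
16.25 [0.551  0.2269 0.2003] [ 1.7996e+02 -4.0000e-02 -5.0910e+01] F [-3.3 -4.1  8.1] M [-1.208  1.46   0.005] t6 -0.393 50.003074407577515
```

move_arm([
  [-1,0,0,0,0,0,-4],
  [-1,0,0,0,0,0,0],
])

```text
time_s: 16.5
tcp_pos: [0.5513, 0.2273, 0.2003]
eef_rot: [-180.0, -0.0, -54.9]
contact_force: [-2.2, -2.5, 6.9]
gripper_width: 0.0134
gripper_force: 50.0
```

```bash
python3 s.py
```

```text
16.5 [0.5513 0.2273 0.2003] [-1.7998e+02 -3.0000e-02 -5.4910e+01] F [-2.2 -2.5  6.9] M [-0.735  0.84  -0.096] t6 -0.363 50.00845491886139
```

move_arm([
  [-1,0,0,0,0,0,-4],
  [-1,0,0,0,0,0,0],
])

```text
time_s: 16.75
tcp_pos: [0.5512, 0.2273, 0.2003]
eef_rot: [-180.0, -0.0, -58.9]
contact_force: [-1.8, -1.0, 6.4]
gripper_width: 0.0135
gripper_force: 50.0
```

```bash
python3 s.py
```

```text
16.75 [0.5512 0.2273 0.2003] [-1.7999e+02 -3.0000e-02 -5.8900e+01] F [-1.8 -1.   6.4] M [-0.835  1.132  0.107] t6 -0.469 50.003244280815125
```

move_arm([
  [-1,0,0,0,0,0,-4],
  [-1,0,0,0,0,0,0],
])

```text
time_s: 17.0
tcp_pos: [0.5507, 0.2268, 0.2003]
eef_rot: [179.9, -0.0, -62.9]
contact_force: [-5.4, -2.5, 9.2]
gripper_width: 0.0133
gripper_force: 50.0
```

```bash
python3 s.py
```

```text
17.0 [0.5507 0.2268 0.2003] [ 1.7994e+02 -5.0000e-02 -6.2890e+01] F [-5.4 -2.5  9.2] M [-1.195  1.772  0.159] t6 -0.571 50.019641518592834
```

move_arm([
  [-1,0,0,0,0,0,-3],
  [-1,0,0,0,0,0,0],
])

```text
time_s: 17.25
tcp_pos: [0.5506, 0.2268, 0.2003]
eef_rot: [179.9, -0.1, -65.9]
contact_force: [-4.4, -3.7, 9.0]
gripper_width: 0.0134
gripper_force: 50.1
```

```bash
python3 s.py
```

```text
17.25 [0.5506 0.2268 0.2003] [ 1.7994e+02 -5.0000e-02 -6.5870e+01] F [-4.4 -3.7  9. ] M [-1.278  1.977  0.203] t6 -0.551 50.05575120449066
```

move_arm([
  [-1,0,0,0,0,0,-3],
  [-1,0,0,0,0,0,0],
])

```text
time_s: 17.5
tcp_pos: [0.5508, 0.2268, 0.2003]
eef_rot: [180.0, -0.1, -68.9]
contact_force: [-3.6, -3.1, 7.4]
gripper_width: 0.0137
gripper_force: 50.0
```

```bash
python3 s.py
```

```text
17.5 [0.5508 0.2268 0.2003] [ 1.7995e+02 -6.0000e-02 -6.8880e+01] F [-3.6 -3.1  7.4] M [-1.246  1.707  0.18 ] t6 -0.46 50.0217604637146
```

move_arm([
  [-1,0,0,0,0,0,-3],
  [-1,0,0,0,0,0,0],
])

```text
time_s: 17.75
tcp_pos: [0.5507, 0.2266, 0.2003]
eef_rot: [179.9, -0.1, -71.9]
contact_force: [-4.8, -3.0, 8.2]
gripper_width: 0.0135
gripper_force: 50.1
```

```bash
python3 s.py
```

```text
17.75 [0.5507 0.2266 0.2003] [ 1.7995e+02 -7.0000e-02 -7.1870e+01] F [-4.8 -3.   8.2] M [-1.43   1.802  0.238] t6 -0.584 50.06860435009003
```

move_arm([
  [-1,0,0,0,0,0,-3],
  [-1,0,0,0,0,0,0],
])

```text
time_s: 18.0
tcp_pos: [0.551, 0.2269, 0.2004]
eef_rot: [180.0, -0.1, -74.9]
contact_force: [-2.6, -3.2, 7.2]
gripper_width: 0.0132
gripper_force: 50.0
```

```bash
python3 s.py
```

```text
18.0 [0.551  0.2269 0.2004] [ 1.7998e+02 -5.0000e-02 -7.4900e+01] F [-2.6 -3.2  7.2] M [-1.069  1.151  0.014] t6 -0.304 50.002378821372986
```

move_arm([
  [-1,0,0,0,0,0,-3],
  [-1,0,0,0,0,0,0],
])

```text
time_s: 18.25
tcp_pos: [0.5512, 0.2272, 0.2003]
eef_rot: [-180.0, -0.0, -77.9]
contact_force: [-1.5, -1.9, 7.5]
gripper_width: 0.0135
gripper_force: 50.0
```

```bash
python3 s.py
```

```text
18.25 [0.5512 0.2272 0.2003] [-1.7998e+02 -3.0000e-02 -7.7900e+01] F [-1.5 -1.9  7.5] M [-0.828  0.979 -0.012] t6 -0.3 50.00361442565918
```

move_arm([
  [-1,0,0,0,0,0,-5],
  [-1,0,0,0,0,0,-5],
  [-1,0,0,0,0,0,0],
])

```text
time_s: 18.62
tcp_pos: [0.5505, 0.2267, 0.2004]
eef_rot: [180.0, -0.1, -87.9]
contact_force: [-5.1, -3.2, 9.4]
gripper_width: 0.0135
gripper_force: 50.0
```

```bash
python3 s.py
```

```text
18.625 [0.5505 0.2267 0.2004] [ 1.7995e+02 -8.0000e-02 -8.7910e+01] F [-5.1 -3.2  9.4] M [-1.262  2.028  0.161] t6 -0.713 50.02743065357208
```

move_arm([
  [-1,0,0,0,0,0,-4],
  [-1,0,0,0,0,0,0],
])

```text
time_s: 18.88
tcp_pos: [0.5505, 0.2267, 0.2003]
eef_rot: [180.0, -0.1, -91.9]
contact_force: [-4.9, -4.6, 9.0]
gripper_width: 0.0137
gripper_force: 50.0
```

```bash
python3 s.py
```

```text
18.875 [0.5505 0.2267 0.2003] [ 1.7995e+02 -8.0000e-02 -9.1900e+01] F [-4.9 -4.6  9. ] M [-1.392  2.12   0.182] t6 -0.598 50.03346383571625
```

move_arm([
  [-1,0,0,0,0,0,-3],
  [-1,0,0,0,0,0,0],
])

```text
time_s: 19.12
tcp_pos: [0.5505, 0.2267, 0.2003]
eef_rot: [180.0, -0.1, -94.9]
contact_force: [-4.1, -3.0, 8.6]
gripper_width: 0.0135
gripper_force: 50.0
```

```bash
python3 s.py
```

```text
19.125 [0.5505 0.2267 0.2003] [ 1.7996e+02 -9.0000e-02 -9.4880e+01] F [-4.1 -3.   8.6] M [-1.304  1.992  0.115] t6 -0.473 50.029336810112
```

move_arm([
  [-1,0,0,0,0,0,-3],
  [-1,0,0,0,0,0,0],
])

```text
time_s: 19.38
tcp_pos: [0.551, 0.227, 0.2003]
eef_rot: [-180.0, -0.0, -97.9]
contact_force: [-3.8, -1.3, 6.5]
gripper_width: 0.0134
gripper_force: 50.0
```

```bash
python3 s.py
```

```text
19.375 [0.551  0.227  0.2003] [-1.7999e+02 -4.0000e-02 -9.7890e+01] F [-3.8 -1.3  6.5] M [-0.812  1.239  0.021] t6 -0.311 50.00283479690552
```

Three sudden torque drops, at yaw about -53, -74 and -97°, spaced 22°: three clicks. I release now.

move_arm([
  [0,0,0,0,0,0,0],
  [0,0,0,0,0,0,0],
  [0,0,0,0,0,0,0],
  [0,0,0,0,0,0,0],
  [0,0,0,0,0,0,0],
  [0,0,0,0.01,0,0,0],
  [0,0,0,0.03,0,0,0],
  [0,0,0,0.03,0,0,0],
  [0,0,0,0.03,0,0,0],
  [0,-0.015,0.03,0,0,0,0],
  [0,-0.015,0.03,0,0,0,0],
  [0,0,0,0,0,0,0],
  [0,0,0,0,0,0,0],
])

```text
time_s: 21.0
tcp_pos: [0.5212, 0.2876, 0.3001]
eef_rot: [-180.0, 0.0, -98.0]
contact_force: [-0.9, -1.3, -0.4]
gripper_width: 0.0436
gripper_force: 0.0
```

```bash
python3 - <<'E'
from plant import vision
from h import *
c=vision.capture("wrist"); cv2.imwrite("pics/w4.png",c["img"][:,:,::-1])
print("bar",bar(c,.205,.219,(.551,.2275),.04)); print("shell",bar(c,.18,.192,(.551,.2275),.04))
E
python3 s.py
```

```text
bar (1570, (551.0783081054688, 228.39723205566406), (49.1786994934082, 14.488384246826172), 81.8397445678711, np.float64(81.83842663136616), array([0.55053147, 0.22765683, 0.21295979]))
shell (3129, (551.4360961914062, 228.27464294433594), (59.55379104614258, 60.12913513183594), 26.90496063232422, np.float64(170.9287654246722), array([0.54965259, 0.22768713, 0.18730048]))
21.05 [0.5214 0.2873 0.3   ] [-1.7998e+02  1.0000e-02 -9.8000e+01] F [ 0.4 -0.1  0.5] M [-0.018  0.109 -0.017] t6 -0.003 0.0
```

View pics/w4.png

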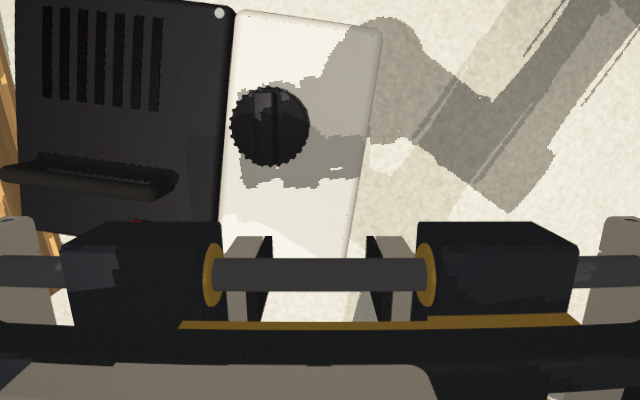

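The cap sits flush at (270,126): shell top at z = 0.187, bar top at 0.213, centred on the neck, and the gripper is clear. I hand the job in.

```bash
python3 -c "
from plant import workorder;print(workorder.close_job())"
```

```text
the job is handed in; nothing more can be done
None
```

The black cap sits flush and centred in the filler neck and turned clockwise until the torque readings showed three clicks; the gripper let go and is clear, and the job was handed in at about 21 s, with no verdict returned.

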